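# Cap the bun filler and draw its plunger to the dose band

### The arm

A 6-joint arm with a two-finger parallel gripper is mounted at the origin on a cart in front of the work surface, level with it; the furniture and walls round the work are solid. World frame = base frame: x ahead of the robot, y to its left, z up, the work surface at z = 0. Lengths are in mm, angles in rad, forces in N, time in s.
With the tool pointing down it reaches from about 425 to 950 mm from the base axis. Payload 3.5 kg.
Tool frame: the origin (TCP) lies on the centre line of the jaws, within the pads' length; the fingertips stand 22 mm ahead of it and the grasp point (between the pads) lies 3 mm ahead of it; z points along the fingers, y is the line along which they close (so a half turn about z gives the same grasp; the last joint's range is limited). The gripper opens to 85 mm and grips with 20 to 120 N. Pads are 22 mm wide; open, the fingers measure 114 mm over their backs; the gripper's body (76 mm by 85 mm) begins 54 mm behind the grasp point. The pads swing forward as they close: fully open they stand 13 mm farther back than shut.
Start: joints at [-1.268, 0.286, 1.577, -0, 1.279, -0.15], TCP at [295.323, -606.952, 253.325] pointing down, gripper open.
Joint ranges: [-2.77, 2.77], [-0.9, 2.22], [0.21, 2.48], [-1.53, 4.67], [0.24, 2.81], [-2.84, 2.84]. Speed limits (rad/s): [2.79, 2.79, 3.14, 3.14, 3.14, 3.14].

### API

Orientations are given as a 3x3 rotation matrix whose columns are the frame's x, y, z axes.
In Python, from bench import telemetry, viewer, close_job gives the robot as it stands. The module is installed in compiled form; this text tells all that it offers.
- The arm moves only by the tool play_rows, never from a script. Its argument "increments" is a list of rows, each a list of 3 entries, a list of its own where there are three numbers: the shift along the tool's x, y, z scaled (see below), then the turn, a rotation vector about the tool's x, y, z scaled (see below), then the opening, from -1 (shut) to 1 (fully open). A call has 1 to 5 rows; each row is the pose to reach, as a shift and turn from the pose commanded when the call began, along the tool's axes at that moment; what a row does not reach only later rows make up. The controller multiplies each number of a shift by 500 mm and each number of a turn by 90 degrees. A row lasts 1/8 s, in which the tool goes at most 62.5 mm and 10.7 degrees, less where a joint would pass 70% of its speed; a pose out of reach is approached as far as the arm can. A call with a number of a shift or a turn outside -1 to 1 is refused whole. A call with a gripper value outside its range is refused whole. The fingers move at their own pace and stop on an object; the grip force is fixed at half the most. Time passes only in rows, so rows that repeat a pose let the fingers close. It gives the time, the measured TCP pose, the force, the opening and the grip force at its end, in the units of the state.
- telemetry.state(): the state, without advancing time (a new reading comes with each control period).
- viewer.read_camera(name): name is "scene" or "side" or "wrist"; returns the picture (384x512x3 uint8, red, green, blue); there is no depth.
- viewer.camera_model(name): a dict with "K" (3x3 intrinsics, pixels), "D" ([k1, k2, p1, p2, k3] as OpenCV has them; the pictures are not rectified), "R" (3x3) and "t" (3): a world point X has camera coordinates R X + t. Camera axes: x right, y down, z forward; pixel columns grow to the right and rows downward; lengths in mm; the calibration is good to about 2 mm. A picture is of the moment at which its call begins: read the wrist's pose just before it. camera_model takes no time and is no camera call; for the wrist camera it gives the pose at the moment of the call.
- close_job(): hands the job in; it is judged then, once.
The state is a dict: "clock": time; "joint_positions": joint angles; "joint_velocities": joint speeds; "joint_efforts": joint torques, N m; "tool_pos": TCP position; "eef_rot": TCP orientation; "contact_force": force on the tool from outside, world axes, zero at the start; "wrist_torque": the same for the moment, N m; "opening": opening from 0.0 (shut) to 1.0 (fully open); "grip_force": force on a finger pad.
Only numpy, scipy, OpenCV 4.12 (cv2) and the standard library are available. Lean on these libraries where they do the work, as an engineer would, in place of code of your own. Each camera call takes 0.05 s, during which the arm holds its last target. There are 200 camera calls.

### The job

Get the choux bun filler ready: press its white cap down until it is fully home and none of the blue seal under it shows. Then take the plunger by its black T-bar and draw it straight up until the whole yellow band on the rod stands above the cap while all of the red band is still below it, without dragging, lifting or tipping the filler or disturbing the things around it. Finish holding the plunger there, still and upright in your fingers, so that I can clip on the dose stop: it drops back if you let go.

Things in the scene. Friction and masses are not known exactly. Their poses are not given: they have to be found in the camera images.
- filler: the bun filler, 1.6 kg, loose on the worktop: white round foot 130 mm across, upright aluminium barrel 54 mm across, steel head 76 mm across whose top is 118 mm above the worktop. Origin: centre of the foot's underside; z up along the bore. Bore 40 mm across, its floor 26 mm above the worktop
- cap (a joint): how far the white cap has been pressed, m: 0 = 8 mm proud (blue seal shows between cap and head), 0.008 = fully home on the head. It starts between 0 and 0.002, needs about 6 N to move and stays where it is left; at 0.008 it meets a hard stop
- cap_top (a point): centre of the cap's flat top, on the bore axis, z up. The cap is a white disc 82 mm across and 10 mm thick with an 18 mm hole that the rod passes through; its top is 128 mm above the worktop when fully home, up to 136 mm before. The T-bar stands over its middle, so it is pressed with the fingertips on its top on both sides of the T-bar, or on one side
- plunger: loose plunger, about 0.28 kg, resting on the bore's floor. Origin: centre of the piston's underside; z up along the rod, x along the T-bar. Piston 38 mm across and 20 mm high (1 mm clearance all round in the bore), steel rod 16 mm across up to the T-bar at 124 mm. Yellow band on the rod from 58 to 72 mm above the origin, red band from 32 to 44 mm; bare steel between. It falls back when let go
- bar (a point): centre of the black T-bar on top of the plunger, 131 mm above the plunger's origin: 64 mm long along the plunger's x, 16 mm wide along its y (pinch here), 14 mm high. At the start 157 mm above the worktop; the bar's underside is then 22 mm above the top of the cap when the cap is home. The bar can point in any direction within about 70 degrees of x
- yellow_low (a point): lower edge of the yellow band, on the rod axis: 73 mm below point bar. With the plunger down and the cap home it is 44 mm below the cap's top
- red_top (a point): upper edge of the red band, on the rod axis: 87 mm below point bar, 14 mm below the yellow band. With the plunger down and the cap home it is 58 mm below the cap's top
- bun_a: bystander: choux bun behind the filler, 69x80x53 mm, loose; origin at the centre of its underside
- bun_b: bystander: choux bun to the right of the filler, 82x81x55 mm, loose; origin at the centre of its underside
- dish: bystander: small plastic dish to the left, 74x74x24 mm, loose; origin at the centre of its underside
- kitchen_timer: bystander: white timer with red knob, to the left and behind, 68x68x37 mm, loose; origin at the centre of its underside
Not all that is in view belongs to the job. What is meant by the plunger is not pink or purple, and is the larger of those in its own colour.

How it is judged:
By the outcome, as a careful person would: the job done as asked, in the order asked, and still so for the second after the job is handed in, while the arm keeps its last pose, push and grip.
It also fails if it takes over 35 s, if anything falls off the work surface, if the arm or the gripper's body presses on something with over 40 N, if the wrist force passes 120 N, or if a joint passes its speed limit or range.

## Working session

There is one attempt and no reset: what is moved stays moved. The work goes in short steps, Python scripts to look and compute and a tool call to move; the robot and the scene stay as the last step left them, time stands still between calls to the robot, and variables do not carry over. Pictures are saved under pics/ and viewed, at most 10 in all, crops included, and the job is handed in when it is done.

Besides the shell and the picture viewer there is one more tool, called after "Call:" by a JSON object that holds its "fn" and its "kwargs". play_rows: Moves the arm, as the interface text tells. Its arguments: {"type":"object","properties":{"increments":{"type":"array"}},"required":["increments"]}

```bash
mkdir -p pics; python3 - <<'E'
from bench import telemetry, viewer
import cv2,numpy as np
a=[viewer.read_camera(n) for n in("scene","side")]
for n,i in zip(("scene","side"),a): cv2.imwrite(f"pics/{n}0.png",i[:,:,::-1])
for n in("scene","side"):
  m=viewer.camera_model(n);print(n,{k:np.round(v,3).tolist() for k,v in m.items()})
s=telemetry.state();print(s)
E
```

```text
scene {'K': [[468.959, 0.0, 253.914], [0.0, 468.959, 191.904], [0.0, 0.0, 1.0]], 'D': [0.051, 0.0, 0.0, 0.0, 0.0], 'R': [[0.471, -0.882, 0.017], [-0.532, -0.299, -0.792], [0.704, 0.365, -0.61]], 't': [-201.226, 433.192, 997.483]}
side {'K': [[453.188, 0.0, 248.772], [0.0, 453.188, 190.189], [0.0, 0.0, 1.0]], 'D': [-0.143, 0.0, 0.0, 0.0, 0.0], 'R': [[-0.996, -0.082, 0.027], [-0.066, 0.518, -0.853], [0.056, -0.851, -0.522]], 't': [579.846, 87.64, 1318.523]}
{'clock': 0.1, 'joint_positions': array([-1.26797379e+00,  2.87143861e-01,  1.57803743e+00, -9.95422011e-06,
        1.27862399e+00, -1.49993817e-01]), 'joint_velocities': array([-0.00158991, -0.00099317, -0.00294   , -0.00052389, -0.00073884,
       -0.00013522]), 'joint_efforts': array([ 1.24854429e-03, -4.07293868e+01, -2.93698436e+01, -1.05855675e-04,
        3.45086271e-03, -7.13212870e-06]), 'tool_pos': array([ 295.17343407, -606.42316025,  252.03722767]), 'eef_rot': array([[ 8.99217363e-01,  4.37501642e-01, -6.68937775e-04],
       [ 4.37502035e-01, -8.99214947e-01,  2.10910493e-03],
       [ 3.21218023e-04, -2.18920541e-03, -9.99997552e-01]]), 'contact_force': array([-0.44411893, -0.28062282,  0.26904022]), 'wrist_torque': array([-0.04279432,  0.02838813,  0.01286032]), 'grip_force': 0.0, 'opening': 0.996153016317104}
```

View pics/scene0.png

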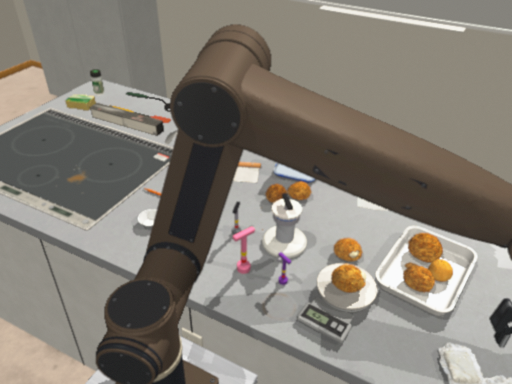

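View pics/side0.png

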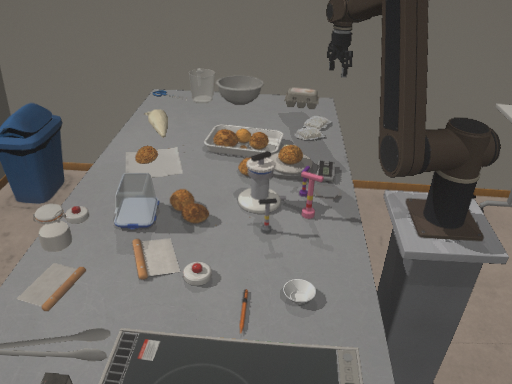

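The scene view shows the filler's cap near (287,208), its T-bar at (287,202) and its foot at (284,240). In the side view the T-bar is near (261,157) and the foot at (260,200). There are three decoy plungers: pink, purple and a small black one. I'll enlarge both views and triangulate.

```bash
python3 - <<'E'
import cv2,numpy as np
a=cv2.imread("pics/scene0.png")[180:270,215:335]
b=cv2.imread("pics/side0.png")[140:240,220:340]
o=np.vstack([cv2.resize(x,None,fx=f,fy=f,interpolation=cv2.INTER_CUBIC) for x,f in((a,3.2),(b,3))if 0] or [np.zeros((1,1,3),np.uint8)])
A=cv2.resize(a,(400,300),interpolation=cv2.INTER_CUBIC);B=cv2.resize(b,(400,333),interpolation=cv2.INTER_CUBIC)[:300]
cv2.imwrite("pics/z0.png",np.hstack([A,B]))
E
```

```text
(no output)
```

View pics/z0.png

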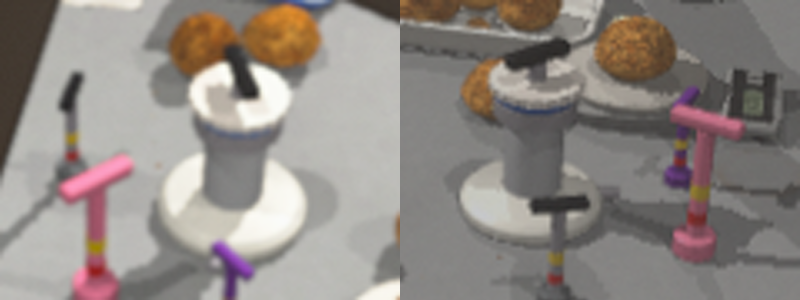

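The crop shows the black T-bar over the white cap with a thin blue seal under it. In scene pixels the bar runs from (285,196) to (290,208), and in side pixels from (252,158) to (271,153). Next I'll mask it and measure.

```bash
cat > h.py <<'E'
import cv2,numpy as np
from bench import telemetry, viewer
def ray(m,uv):
    p=cv2.undistortPoints(np.array(uv,float).reshape(-1,1,2),np.array(m["K"]),np.array(m["D"])).reshape(-1,2)
    R=np.array(m["R"]);return -R.T@np.array(m["t"]),np.c_[p,np.ones(len(p))]@R
def plane(m,uv,z):
    c,d=ray(m,uv);return c+d*((z-c[2])/d[:,2])[:,None]
def tri(rs):
    A=0;b=0
    for c,d in rs:
        d=d/np.linalg.norm(d);P=np.eye(3)-np.outer(d,d);A=A+P;b=b+P@c
    return np.linalg.solve(A,b)
E
python3 - <<'E'
from h import *
rs=[]
for n,(x0,y0,x1,y1) in(("scene",(279,191,295,211)),("side",(248,148,275,163))):
    m=viewer.camera_model(n);im=cv2.imread(f"pics/{n}0.png");g=im.max(2)
    k=np.zeros_like(g);k[y0:y1,x0:x1]=g[y0:y1,x0:x1]<75
    nn,l,s,c=cv2.connectedComponentsWithStats(k);i=1+s[1:,4].argmax()
    v=np.argwhere(l==i)[:,::-1];ctr=c[i];rs.append((ray(m,ctr)[0],ray(m,ctr)[1][0]))
    P=plane(m,v,157);q=P[:,:2]-P[:,:2].mean(0);w,V=np.linalg.eigh(np.cov(q.T));e=V[:,1]
    pr=q@e;print(n,s[i],ctr,P.mean(0).round(1),"axis deg",np.degrees(np.arctan2(e[1],e[0])).round(1),"len",np.ptp(pr).round(1))
    # foot: white pixels
    x0,y0,x1,y1=(255,222,312,262) if n=="scene" else (232,185,285,214)
    k=np.zeros_like(g);k[y0:y1,x0:x1]=(im.min(2)[y0:y1,x0:x1]>165)
    v=np.argwhere(k)[:,::-1];h=cv2.convexHull(v.astype(np.int32));
    print(" foot px",h.reshape(-1,2).min(0),h.reshape(-1,2).max(0),plane(m,[[(h[:,0,0].min()+h[:,0,0].max())/2,(h[:,0,1].min()+h[:,0,1].max())/2]],10).round(1))
print(tri(rs))
E
```

```text
scene [282 194  10  15  69] [286.84057971 200.94202899] [552.5 -31.7 157. ] axis deg -141.4 len 63.0
 foot px [255 222] [311 261] [[546.5 -31.8  10. ]]
side [251 152  20   9 104] [260.75961538 155.96153846] [554.2 -29.2 157. ] axis deg 46.0 len 69.9
 foot px [238 194] [272 209] [[564.8 -15.6  10. ]]
[554.20165178 -31.17927634 155.68914427]
```

Call:
{"fn": "play_rows", "kwargs": {"increments": [[[0.97,-0.81,-0.07],[0,0,-0.156],0],[[0.97,-0.81,-0.07],[0,0,-0.156],0],[[0.97,-0.81,-0.07],[0,0,-0.156],0],[[0.97,-0.81,-0.07],[0,0,-0.156],0],[[0.97,-0.81,-0.07],[0,0,-0.156],0]]}}

```text
clock: 0.72
tool_pos: [423.5, -320.2, 270.3]
eef_rot: [[0.767, 0.642, -0.0], [0.642, -0.767, 0.001], [0.0, -0.001, -1.0]]
contact_force: [0.4, 1.1, 0.3]
opening: 0.501
grip_force: 0.0
```

```bash
cat >> h.py <<'E'
def rel(target,yaw=None):
    s=telemetry.state();R=s["eef_rot"];d=R.T@(np.array(target)-s["tool_pos"])/500
    print("t",round(s["clock"],2),"pos",s["tool_pos"].round(1),"yaw",np.degrees(np.arctan2(R[1,0],R[0,0])).round(1),"zax",R[:,2].round(4),"open",round(s["opening"],3),"F",s["contact_force"].round(1),"shift",d.round(4))
E
python3 -c "
from h import *
rel([553.5,-30.5,290])
for n,m,uv in(('pinkbase','side',(308,213)),('purp','side',(303,192)),('small','side',(266,230))):print(n,plane(viewer.camera_model(m),[uv],0).round(0))
print(plane(viewer.camera_model('scene'),[(244,270),(283,281)],0).round(0))
"
```

```text
t 0.72 pos [ 423.5 -320.2  270.3] yaw 40.0 zax [-2.e-04  5.e-04 -1.e+00] open 0.501 F [0.4 1.1 0.3] shift [ 0.5715 -0.2772 -0.0392]
pinkbase [[406.  12.   0.]]
purp [[ 418. -105.    0.]]
small [[525. 110.   0.]]
[[402.  18.   0.]
 [418. -93.   0.]]
```

Call:
{"fn": "play_rows", "kwargs": {"increments": [[[0.572,-0.277,-0.04],[0,0,0],0],[[0.572,-0.277,-0.04],[0,0,0],0],[[0.572,-0.277,-0.04],[0,0,0],0],[[0.572,-0.277,-0.04],[0,0,0],0],[[0.572,-0.277,-0.04],[0,0,0],0]]}}

```text
clock: 1.35
tool_pos: [551.2, -35.8, 290.0]
eef_rot: [[0.766, 0.643, -0.0], [0.643, -0.766, -0.0], [-0.0, -0.0, -1.0]]
contact_force: [1.0, -0.8, 0.3]
opening: 0.502
grip_force: 0.0
```

Call:
{"fn": "play_rows", "kwargs": {"increments": [[[0.026,-0.012,0],[0,0,0],0],[[0.026,-0.012,0],[0,0,0],0],[[0.026,-0.012,0],[0,0,0],0]]}}

```text
clock: 1.72
tool_pos: [556.5, -26.1, 289.8]
eef_rot: [[0.767, 0.641, -0.001], [0.641, -0.767, -0.0], [-0.001, -0.0, -1.0]]
contact_force: [-0.4, 0.1, 0.0]
opening: 0.497
grip_force: 0.0
```

```bash
python3 -c "
from h import *
rel([553.5,-30.5,290])
m=viewer.camera_model('wrist');print({k:np.round(v,3).tolist() for k,v in m.items()})
import json
cv2.imwrite('pics/w1.png',viewer.read_camera('wrist')[:,:,::-1])
json.dump({k:np.array(v).tolist() for k,v in m.items()},open('w1.json','w'))
"
```

```text
t 1.73 pos [556.5 -26.1 289.8] yaw 39.9 zax [-1.e-03 -3.e-04 -1.e+00] open 0.497 F [-0.4  0.1  0. ] shift [-0.0103  0.0028 -0.0004]
{'K': [[310.015, 0.0, 249.65], [0.0, 310.015, 191.295], [0.0, 0.0, 1.0]], 'D': [-0.069, 0.0, 0.0, 0.0, 0.0], 'R': [[0.642, -0.767, 0.001], [-0.74, -0.62, 0.262], [-0.2, -0.168, -0.965]], 't': [-378.011, 352.35, 522.169]}
```

View pics/w1.png

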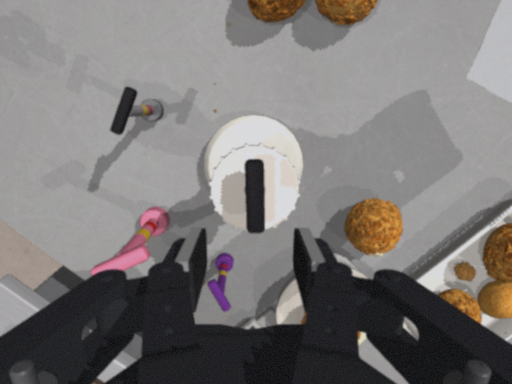

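The wrist view shows the T-bar almost parallel to the image's vertical, at (246..265, 160..232), with the cap centred near (256,188). I'll measure the bar precisely now.

```bash
cat > bar.py <<'E'
from h import *
import json,sys
def bar(im,m,box,z=164):
    x0,y0,x1,y1=box;g=im.max(2);k=np.zeros_like(g);k[y0:y1,x0:x1]=g[y0:y1,x0:x1]<75
    n,l,s,c=cv2.connectedComponentsWithStats(k);i=1+s[1:,4].argmax();print(s[i])
    P=plane(m,np.argwhere(l==i)[:,::-1],z)[:,:2]
    (ctr,sz,_)=r=cv2.minAreaRect(P.astype(np.float32));q=P-P.mean(0);w,V=np.linalg.eigh(np.cov(q.T));e=V[:,1]*np.sign(V[0,1])
    print("rect",np.round(ctr,1),np.round(sz,1),"mean",P.mean(0).round(1),"axis",np.degrees(np.arctan2(e[1],e[0])).round(1))
if __name__=="__main__":
    im=cv2.imread("pics/w1.png");m=json.load(open("w1.json"));bar(im,m,(235,150,280,240));bar(im,m,(235,150,280,240),157)
    # cap ellipse: white on front half
    P=plane(m,[[211,190],[300,190],[256,230]],134);print(P.round(1))
E
python3 bar.py
```

```text
[ 245  160   19   73 1238]
rect [555.  -32.8] [62.6 14.9] mean [555.9 -32.6] axis 41.5
[ 245  160   19   73 1238]
rect [553.5 -34.2] [64.3 15.3] mean [554.4 -34. ] axis 41.5
[[528.2  -3.6 134. ]
 [581.4 -67.1 134. ]
 [524.7 -61.5 134. ]]
```

```bash
python3 -c "
from h import *
rel([555,-33,185])"
```

```text
t 1.77 pos [556.5 -26.3 289.9] yaw 39.9 zax [-8.e-04 -3.e-04 -1.e+00] open 0.5 F [-0.7  0.3  0.5] shift [-0.0108  0.0083  0.2098]
```

Call:
{"fn": "play_rows", "kwargs": {"increments": [[[-0.011,0.008,0.07],[0,0,-0.018],-0.15],[[-0.011,0.008,0.14],[0,0,-0.018],-0.15],[[-0.011,0.008,0.21],[0,0,-0.018],-0.15],[[-0.011,0.008,0.21],[0,0,-0.018],-0.15],[[-0.011,0.008,0.21],[0,0,-0.018],-0.15]]}}

```text
clock: 2.4
tool_pos: [556.0, -32.5, 186.7]
eef_rot: [[0.749, 0.663, 0.002], [0.663, -0.749, -0.001], [0.001, 0.002, -1.0]]
contact_force: [0.1, -0.5, 0.0]
opening: 0.426
grip_force: 0.0
```

```bash
python3 -c "
from h import *
import json
rel([555,-33,185])
m=viewer.camera_model('wrist')
cv2.imwrite('pics/w2.png',viewer.read_camera('wrist')[:,:,::-1])
json.dump({k:np.array(v).tolist() for k,v in m.items()},open('w2.json','w'))
"
```

```text
t 2.4 pos [556.  -32.5 186.7] yaw 41.5 zax [ 2.e-03 -6.e-04 -1.e+00] open 0.426 F [ 0.1 -0.5  0. ] shift [-0.0022 -0.0006  0.0035]
```

View pics/w2.png

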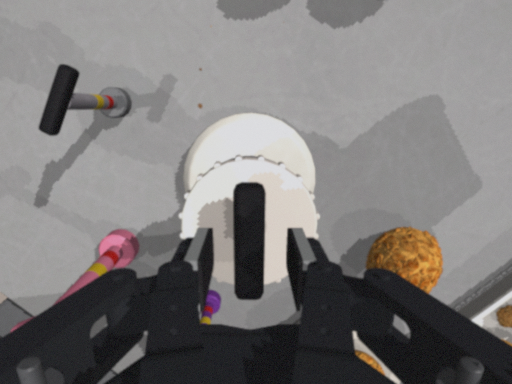

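The bar (233..265, centre 249) lies midway between the fingers (inner faces at 212 and 288), so it is aligned. I'll check the numbers and then descend.

```bash
python3 -c "
from bar import *
bar(cv2.imread('pics/w2.png'),json.load(open('w2.json')),(222,175,278,305))"
```

```text
[ 234  183   31  117 3337]
rect [555.7 -32.8] [64.3 14.9] mean [557.1 -31.5] axis 41.5
```

Call:
{"fn": "play_rows", "kwargs": {"increments": [[[0,0,0.02],[0,0,0],-0.15],[[0,0,0.04],[0,0,0],-0.15],[[0,0,0.04],[0,0,0],-0.15]]}}

```text
clock: 2.82
tool_pos: [554.6, -31.2, 163.9]
eef_rot: [[0.748, 0.664, -0.003], [0.664, -0.748, 0.001], [-0.001, -0.002, -1.0]]
contact_force: [-1.0, 0.2, -0.7]
opening: 0.426
grip_force: 0.0
```

Call:
{"fn": "play_rows", "kwargs": {"increments": [[[0,0,0.004],[0,0,0],-0.15],[[0,0,0.008],[0,0,0],-0.15],[[0,0,0.012],[0,0,0],-0.15],[[0,0,0.016],[0,0,0],-0.15],[[0,0,0.016],[0,0,0],-0.15]]}}

```text
clock: 3.45
tool_pos: [555.3, -31.4, 157.0]
eef_rot: [[0.748, 0.664, -0.0], [0.664, -0.748, 0.0], [-0.0, -0.0, -1.0]]
contact_force: [-0.2, -0.2, -0.7]
opening: 0.427
grip_force: 0.0
```

Call:
{"fn": "play_rows", "kwargs": {"increments": [[[0,0,0.003],[0,0,0],-0.15],[[0,0,0.006],[0,0,0],-0.15],[[0,0,0.008],[0,0,0],-0.15],[[0,0,0.008],[0,0,0],-0.15]]}}

```text
clock: 3.95
tool_pos: [555.6, -31.5, 154.2]
eef_rot: [[0.748, 0.664, 0.0], [0.664, -0.748, -0.0], [0.0, 0.0, -1.0]]
contact_force: [-2.1, 0.5, 5.5]
opening: 0.424
grip_force: 2.6
```

Call:
{"fn": "play_rows", "kwargs": {"increments": [[[0,0,0.002],[0,0,0],-0.15],[[0,0,0.004],[0,0,0],-0.15],[[0,0,0.006],[0,0,0],-0.15],[[0,0,0.008],[0,0,0],-0.15],[[0,0,0.008],[0,0,0],-0.15]]}}

```text
clock: 4.58
tool_pos: [555.6, -31.5, 150.1]
eef_rot: [[0.748, 0.664, 0.0], [0.664, -0.748, -0.0], [0.0, 0.0, -1.0]]
contact_force: [-2.7, -0.3, 4.5]
opening: 0.427
grip_force: 2.6
```

Call:
{"fn": "play_rows", "kwargs": {"increments": [[[0,0,0.002],[0,0,0],-0.15],[[0,0,0.003],[0,0,0],-0.15],[[0,0,0.004],[0,0,0],-0.15],[[0,0,0.004],[0,0,0],-0.15]]}}

```text
clock: 5.08
tool_pos: [555.6, -31.5, 149.0]
eef_rot: [[0.748, 0.664, -0.0], [0.664, -0.748, -0.0], [-0.0, 0.0, -1.0]]
contact_force: [-3.8, 0.1, 9.9]
opening: 0.427
grip_force: 4.7
```

Call:
{"fn": "play_rows", "kwargs": {"increments": [[[0,0,0.002],[0,0,0],-0.15],[[0,0,0.002],[0,0,0],-0.15],[[0,0,0.002],[0,0,0],-0.15]]}}

```text
clock: 5.45
tool_pos: [555.7, -31.5, 148.9]
eef_rot: [[0.748, 0.664, -0.0], [0.664, -0.748, -0.0], [-0.0, -0.0, -1.0]]
contact_force: [-6.2, 0.9, 12.6]
opening: 0.425
grip_force: 6.6
```

```bash
python3 - <<'E'
from h import *
rel([555,-32,150]); print(telemetry.state()["wrist_torque"])
a=viewer.read_camera("scene")[:,:,::-1];b=viewer.read_camera("side")[:,:,::-1]
cv2.imwrite("pics/p1.png",np.hstack([cv2.resize(x,(400,400),interpolation=cv2.INTER_CUBIC) for x in(a[175:265,240:330],b[135:225,215:305])]))
E
```

```text
t 5.45 pos [555.7 -31.5 148.9] yaw 41.6 zax [-3.e-04 -2.e-04 -1.e+00] open 0.425 F [-6.2  0.9 12.6] shift [-0.0016 -0.0002 -0.0022]
[ 0.20538134  1.15906696 -0.03214927]
```

View pics/p1.png

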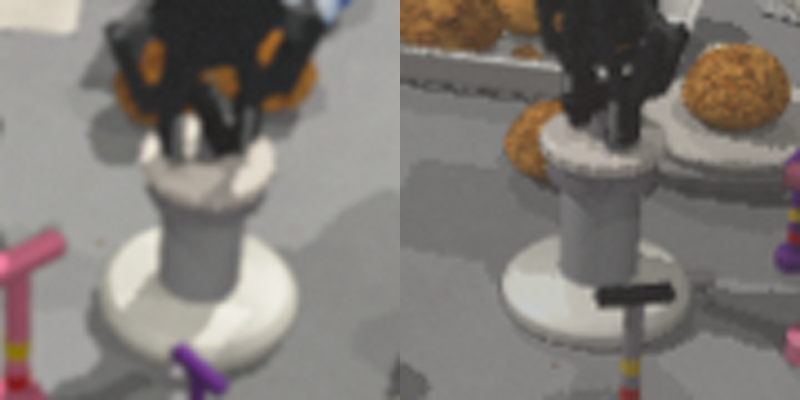

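The blue seal no longer shows in either view. I'll push a little more to confirm the hard stop, while relieving the sideways force.

Call:
{"fn": "play_rows", "kwargs": {"increments": [[[-0.003,-0.0026,0.002],[0,0,0],-0.15],[[-0.003,-0.0026,0.004],[0,0,0],-0.15],[[-0.003,-0.0026,0.004],[0,0,0],-0.15]]}}

```text
clock: 5.92
tool_pos: [555.5, -31.5, 148.9]
eef_rot: [[0.748, 0.664, 0.005], [0.664, -0.748, -0.0], [0.003, 0.003, -1.0]]
contact_force: [-3.8, 1.6, 17.7]
opening: 0.425
grip_force: 8.6
```

Call:
{"fn": "play_rows", "kwargs": {"increments": [[[0.002,0.002,-0.01],[0,0,0],-0.15],[[0.002,0.002,-0.03],[0,0,0],-0.15],[[0.002,0.002,-0.03],[0,0,0],-0.15],[[0.002,0.002,-0.03],[0,0,0],-0.15]]}}

```text
clock: 6.42
tool_pos: [554.5, -31.5, 158.7]
eef_rot: [[0.748, 0.664, -0.001], [0.664, -0.748, 0.0], [-0.0, -0.001, -1.0]]
contact_force: [0.1, -0.1, -0.2]
opening: 0.423
grip_force: 0.0
```

```bash
python3 -c "
from h import *
import json
rel([555.5,-32,161])
m=viewer.camera_model('wrist')
cv2.imwrite('pics/w3.png',viewer.read_camera('wrist')[:,:,::-1])
json.dump({k:np.array(v).tolist() for k,v in m.items()},open('w3.json','w'))
"
```

```text
t 6.42 pos [554.5 -31.5 158.7] yaw 41.6 zax [-7.e-04  2.e-04 -1.e+00] open 0.423 F [ 0.1 -0.1 -0.2] shift [ 0.0009  0.002  -0.0046]
```

View pics/w3.png

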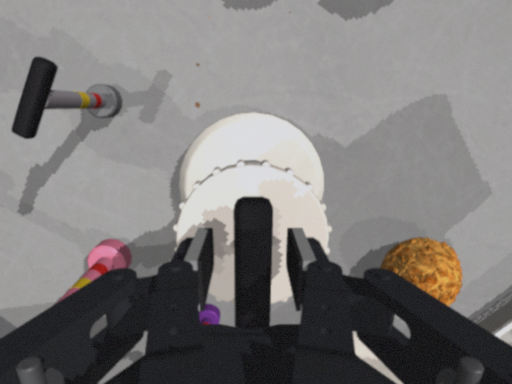

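The cap is home and the bar (236..271, centre 253) sits about 1 mm to the right of the finger midline (about 250.5). I'll measure that exactly.

```bash
python3 -c "
from bar import *
im=cv2.imread('pics/w3.png');bar(im,json.load(open('w3.json')),(228,190,280,322))
g=im.max(2).astype(int)
for r in (225,235,245,255,265,275):
  print(r,g[r,196:306:1].tolist() if r in(235,255) else '', [int(i) for i in np.flatnonzero(np.abs(np.diff(g[r,196:306]))>45)+196])"
```

```text
[ 234  198   38  124 4431]
rect [558.4 -30.3] [57.4 15.3] mean [559.4 -29.4] axis 41.2
225  [233, 234, 271, 272]
235 [110, 108, 109, 108, 109, 107, 108, 111, 105, 86, 59, 40, 27, 28, 27, 28, 60, 110, 128, 132, 132, 131, 135, 132, 131, 133, 131, 135, 131, 136, 143, 163, 186, 197, 204, 204, 195, 165, 101, 47, 28, 24, 32, 29, 20, 27, 22, 32, 27, 29, 32, 26, 23, 33, 36, 35, 33, 29, 30, 34, 30, 32, 31, 31, 30, 34, 35, 30, 38, 32, 36, 33, 26, 31, 34, 57, 113, 162, 181, 192, 198, 203, 207, 213, 215, 216, 215, 215, 216, 216, 197, 121, 44, 29, 29, 32, 29, 47, 78, 101, 111, 108, 109, 109, 108, 108, 108, 109, 124, 164] [212, 233, 234, 271, 272, 286, 287]
245  [271, 285, 286]
255 [109, 105, 86, 60, 40, 35, 24, 31, 31, 30, 30, 28, 31, 33, 30, 20, 32, 76, 125, 147, 149, 142, 135, 133, 135, 133, 133, 144, 157, 173, 175, 177, 167, 162, 171, 180, 180, 166, 111, 50, 21, 21, 23, 23, 30, 24, 34, 32, 30, 30, 32, 30, 30, 30, 26, 35, 28, 36, 29, 36, 27, 32, 28, 27, 31, 33, 30, 26, 29, 34, 32, 29, 33, 32, 36, 77, 131, 145, 150, 147, 147, 147, 147, 149, 151, 162, 188, 210, 215, 198, 123, 44, 25, 21, 23, 22, 22, 25, 25, 20, 20, 27, 29, 33, 54, 77, 104, 109, 109, 109] [213, 233, 234, 271, 285, 286]
265  [213, 233, 234, 270, 285, 286]
275  [210, 211, 233, 234, 270, 287, 288]
```

Call:
{"fn": "play_rows", "kwargs": {"increments": [[[0,0.0027,-0.002],[0,0,0],-0.15],[[0,0.0027,-0.002],[0,0,0],-0.15],[[0,0.0027,-0.002],[0,0,0],-0.4]]}}

```text
clock: 6.85
tool_pos: [555.7, -32.6, 160.1]
eef_rot: [[0.748, 0.664, -0.0], [0.664, -0.748, 0.0], [-0.0, -0.0, -1.0]]
contact_force: [-0.4, -0.6, 1.3]
opening: 0.302
grip_force: 0.0
```

```bash
python3 -c "
from h import *
rel([555.5,-32.8,161])
g=viewer.read_camera('wrist').max(2).astype(int)
for r in (235,245,255,265): print(r,[int(i) for i in np.flatnonzero(np.abs(np.diff(g[r,196:306]))>45)+196])
"
```

```text
t 6.85 pos [555.7 -32.6 160.1] yaw 41.6 zax [-2.e-04  0.e+00 -1.e+00] open 0.302 F [-0.4 -0.6  1.3] shift [-0.0006  0.0001 -0.0017]
235 [222, 223, 229, 230, 266, 267, 268, 275, 276]
245 [223, 267, 275, 276]
255 [223, 230, 266, 267, 274, 275]
265 [223, 230, 266, 267, 275, 276]
```

Centred to about 0.4 mm, so I'll close the fingers.

Call:
{"fn": "play_rows", "kwargs": {"increments": [[[0,-0.0007,0],[0,0,0],-0.5],[[0,-0.0007,0],[0,0,0],-0.6],[[0,-0.0007,0],[0,0,0],-0.75],[[0,-0.0007,0],[0,0,0],-1],[[0,-0.0007,0],[0,0,0],-1]]}}

```text
clock: 7.52
tool_pos: [555.6, -32.3, 160.4]
eef_rot: [[0.748, 0.664, 0.0], [0.664, -0.748, -0.0], [0.0, 0.0, -1.0]]
contact_force: [0.9, 0.4, 0.3]
opening: 0.174
grip_force: 60.2
```

Call:
{"fn": "play_rows", "kwargs": {"increments": [[[0,0,0],[0,0,0],-1],[[0,0,0],[0,0,0],-1]]}}

```text
clock: 7.78
tool_pos: [555.6, -32.3, 160.4]
eef_rot: [[0.748, 0.664, 0.0], [0.664, -0.748, -0.0], [0.0, 0.0, -1.0]]
contact_force: [0.1, 0.2, 1.9]
opening: 0.176
grip_force: 60.2
```

Gripped with no side load. I'll lift slowly.

Call:
{"fn": "play_rows", "kwargs": {"increments": [[[0,0,-0.003],[0,0,0],-1],[[0,0,-0.008],[0,0,0],-1],[[0,0,-0.014],[0,0,0],-1],[[0,0,-0.02],[0,0,0],-1],[[0,0,-0.02],[0,0,0],-1]]}}

```text
clock: 8.4
tool_pos: [555.6, -32.4, 170.6]
eef_rot: [[0.748, 0.664, 0.001], [0.664, -0.748, -0.0], [0.0, 0.0, -1.0]]
contact_force: [1.1, -0.3, -2.8]
opening: 0.176
grip_force: 59.7
```

Call:
{"fn": "play_rows", "kwargs": {"increments": [[[0,0,-0.008],[0,0,0],-1],[[0,0,-0.017],[0,0,0],-1],[[0,0,-0.026],[0,0,0],-1],[[0,0,-0.035],[0,0,0],-1],[[0,0,-0.04],[0,0,0],-1]]}}

```text
clock: 9.02
tool_pos: [555.7, -32.4, 190.8]
eef_rot: [[0.748, 0.664, 0.001], [0.664, -0.748, -0.0], [0.0, 0.001, -1.0]]
contact_force: [0.3, 0.2, -2.3]
opening: 0.176
grip_force: 59.7
```

Call:
{"fn": "play_rows", "kwargs": {"increments": [[[0,0,-0.008],[0,0,0],-1],[[0,0,-0.017],[0,0,0],-1],[[0,0,-0.026],[0,0,0],-1],[[0,0,-0.035],[0,0,0],-1],[[0,0,-0.04],[0,0,0],-1]]}}

```text
clock: 9.65
tool_pos: [555.6, -32.4, 210.7]
eef_rot: [[0.748, 0.664, 0.0], [0.664, -0.748, -0.0], [0.0, 0.0, -1.0]]
contact_force: [-1.0, 0.2, -3.4]
opening: 0.174
grip_force: 59.7
```

Call:
{"fn": "play_rows", "kwargs": {"increments": [[[0,0,-0.001],[0,0,0],-1],[[0,0,-0.001],[0,0,0],-1],[[0,0,-0.001],[0,0,0],-1]]}}

```text
clock: 10.02
tool_pos: [555.3, -32.3, 210.5]
eef_rot: [[0.748, 0.664, -0.0], [0.664, -0.748, 0.0], [-0.0, -0.0, -1.0]]
contact_force: [-0.0, 0.1, -2.8]
opening: 0.171
grip_force: 59.7
```

```bash
python3 - <<'E'
from h import *
rel([555.6,-32.4,211.4]); print(telemetry.state()["wrist_torque"])
a=viewer.read_camera("scene")[:,:,::-1];b=viewer.read_camera("side")[:,:,::-1]
cv2.imwrite("pics/scene2.png",a);cv2.imwrite("pics/side2.png",b)
cv2.imwrite("pics/p2.png",np.hstack([cv2.resize(x,(400,400),interpolation=cv2.INTER_CUBIC) for x in(a[175:265,240:330],b[135:225,215:305])]))
E
```

```text
t 10.03 pos [555.3 -32.3 210.5] yaw 41.6 zax [-4.e-04  1.e-04 -1.e+00] open 0.171 F [-0.   0.1 -2.8] shift [ 0.0002  0.0005 -0.0018]
[ 0.01032584 -0.02206773 -0.00820344]
```

View pics/p2.png

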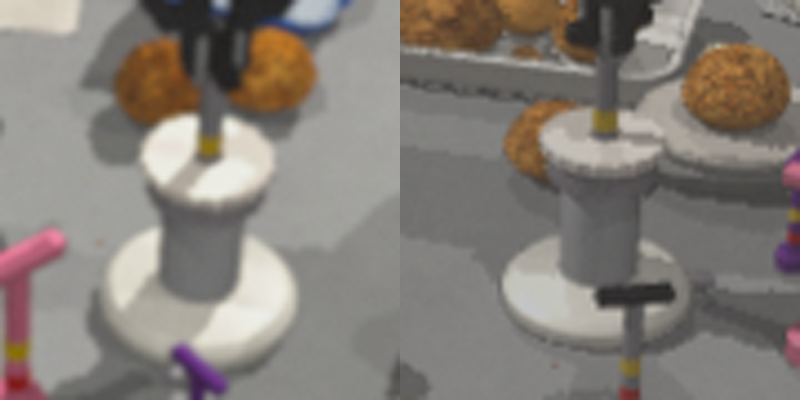

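The whole yellow band stands above the cap with bare steel below it. No red or blue shows, and the filler has not moved. The lift was about 50 mm and the arm is steady, so I'm handing in.

```bash
python3 -c "
from bench import close_job
print(close_job())"
```

```text
the job is handed in; nothing more can be done
None
```

The cap is pressed fully home with no blue showing, and I'm holding the plunger upright by its T-bar, drawn up about 50 mm: the yellow band is wholly above the cap by about 6 mm and the red is about 8 mm below. The filler hasn't moved in the final camera views, and the job is handed in.

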